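# Raise the extractor's telescoping intake beside the moka pot and hold it up

## Robot

A 6-joint arm with a two-finger parallel gripper is mounted at the origin on the work surface. World frame = base frame: x ahead of the robot, y to its left, z up, the work surface at z = 0. Lengths are in mm, angles in rad, forces in N, time in s.
With the tool pointing down it reaches from about 275 to 750 mm from the base axis. Payload 10.2 kg.
Tool frame: the origin (TCP) lies between the finger pads; the fingertips stand 17 mm ahead of it and the grasp point (between the pads) lies 2 mm behind it; z points along the fingers, y is the line along which they close (so a half turn about z gives the same grasp; the last joint's range is limited). The gripper opens to 85 mm and grips with 20 to 120 N. Pads are 22 mm wide; open, the fingers measure 114 mm over their backs; the gripper's body (76 mm by 85 mm) begins 54 mm behind the grasp point. The pads swing forward as they close: fully open they stand 13 mm farther back than shut.
Start: joints at [1.019, 0.313, 1.498, -0, 1.331, -0.223], TCP at [169.539, 496.878, 248.294] pointing down, gripper open.
Joint ranges: [-2.94, 2.94], [-0.97, 2.17], [0.19, 2.56], [-1.23, 4.37], [0.02, 3.11], [-2.88, 2.88]. Speed limits (rad/s): [2.39, 2.39, 3.01, 3.14, 3.14, 3.14].

## Interface

Orientations are given as a unit quaternion [w, x, y, z].
In Python, from rig import * gives the robot as it stands.
- The arm moves only by the tool step_arm, never from a script. Its argument "commands" is text: rows parted by semicolons, each of 7 numbers parted by spaces: the opening, from 0 (shut) to 1 (fully open), then the shift along the tool's x, y, z in cm, then the turn, a rotation vector about the tool's x, y, z in rad. In form: hand x y z rx ry rz; .... A call has 1 to 20 rows; each row is the pose to reach, as a shift and turn from the pose commanded when the call began, along the tool's axes at that moment; what a row does not reach only later rows make up. A row lasts 1/12 s, in which the tool goes at most 41.7 mm and 7.16 degrees, less where a joint would pass 70% of its speed; a pose out of reach is approached as far as the arm can. A call with a gripper value outside its range is refused whole. The fingers move at their own pace and stop on an object; "newtons" is the grip in N (left out, the last holds). Time passes only in rows, so rows that repeat a pose let the fingers close. It gives the time, the measured TCP pose, the force, the opening and the grip force at its end, in the units of the state.
- sense(): the state, without advancing time (a new reading comes with each control period).
- capture(name): name is "side" or "top" or "wrist"; returns the picture (420x560x3 uint8, red, green, blue); there is no depth.
- camera_model(name): a dict with "mtx" (3x3 intrinsics, pixels), "eye" and "rotation" of the camera in the world. Camera axes: x right, y down, z forward; pixel columns grow to the right and rows downward; lengths in mm; the calibration is good to about 2 mm. A picture is of the moment at which its call begins: read the wrist's pose just before it. camera_model takes no time and is no camera call; for the wrist camera it gives the pose at the moment of the call.
- finish_job(): hands the job in; it is judged then, once.
Trained networks look in the newest picture that a camera, given by its name, has taken for a name from the list of things; names that differ only in an ending like _2 or _b are one class to them, and where a whole thing is asked for, a point or a joint stands for the part that bears it (a point fixed in the world has none). Each returns a list of dicts, best first, with "score" (0 to 1); they miss things now and then, are a little off and sometimes report something else, mostly with a low value. They report only what shows in the picture. A call takes as long as a camera call.
- search_frame(camera, label): "rect" ([centre column, centre row, width, height] in pixels, round what is visible of it).
- trace(camera, label): "mask" (420x560 bool, what is visible of it) and "rect" ([centre column, centre row, width, height] in pixels, round what is visible of it).
- spot_point(camera, label): "xy" ([column, row] in pixels: a listed point, or the origin of a listed thing).
The state is a dict: "time_s": time; "joints": joint angles; "dq": joint speeds; "tau": joint torques, N m; "eef_pos": TCP position; "ee_rot": TCP orientation; "force": force on the tool from outside, world axes, zero at the start; "wrist_torque": the same for the moment, N m; "grip_width": opening from 0.0 (shut) to 1.0 (fully open); "grip_force": force on a finger pad.
Only numpy, scipy, OpenCV 4.12 (cv2) and the standard library are available. Lean on these libraries where they do the work, as an engineer would, in place of code of your own. Each camera call takes 0.05 s, during which the arm holds its last target. There are 200 camera calls.

## Task

The moka pot is about to come to the boil. Pull the extractor's tray out to its stop, then pinch the release button on the side of the telescoping intake's head and, keeping it pinched, pull the head straight up past the first stop to the second, where it goes no further. Finish while still holding it there, fully extended with the tray still fully out (the intake sinks back by its spring if let go), and leave the other things on the worktop where they stand.

Things in the scene. Friction and masses are not known exactly. Their poses are not given: they have to be found in the camera images.
- extractor: The extractor: a fixed steel box 200 deep (x) x 240 wide (y) x 152 mm high; origin under its middle, x into the box away from the robot, y to its left. Its open front, the -x face, holds the tray. A toggle switch about 85 mm high stands at the rear right of its top. Its place and yaw vary.
- tray (a joint): How far the steel tray is pulled out of the extractor, m: 0 shut, 0.13 at its stop; starts 0 to 0.02 out. It slides level along -x of tray_handle, against about 4 N of friction, and stays where it is left.
- tray_handle (a point): Middle of the tray's handle: a level steel bar 12 mm thick, 110 mm long, 118 mm above the worktop, on a post at each end. The frame moves with the tray: x into the extractor (pull along -x), y along the bar, z up. The tray's 12 mm front panel lies 45 mm behind the bar, its top 20 mm above the bar's axis; opened about 26 mm, the gripper takes the bar from above.
- intake_foot (a point): Foot of the telescoping intake, on the tray's floor 12 mm above the worktop, 125 mm behind the handle bar (+x); frame as the tray's. With the tray fully out the intake stands clear, 62 mm in front of the box; with it shut, under the box's roof.
- head: Head of the intake: aluminium block 44 (x) x 34 (y) x 40 mm on nested tubes. Origin: the block's middle, 103 mm above intake_foot collapsed, 223 mm at the second stop. z up; the button is on the +y face. Gripped from above across y at the origin's height, one finger presses the button (41 mm wide, 35 mm pressed). It is latched down unless the button is pressed; let go, it slides back down.
- outer (a joint): Swivel of the whole intake about its foot, rad: 0 when the head's +y points along the tray's +y, positive counterclockwise from above; starts anywhere in -0.6 to 0.6 and is stiff (0.15 N m). The outer tube is 58 mm across, its top 23 mm below the collapsed head's middle.
- middle (a joint): How far the middle tube is out of the outer one, m: 0 until the head has come up 60 mm to the first stop (against 4 to 5 N), then 0 to 0.06 while the head is pulled on to the second, hard stop (against 9 to 11 N, weight, friction and return spring together).
- button (a joint): How far the release button is pressed into the head, m: 0 out, 0.006 home; free of the latch from about 0.004. A 26 x 28 mm black plate standing 7 mm proud of the head's +y face; it takes about 8 N and springs out when let go.
- moka: Bystander: steel moka pot, 180 mm high, 92 mm across, with a black handle on its +x side; origin under its middle. Stands on the flat black induction plate (290 x 280 x 6 mm) to the left (+y side) of the extractor.
- cup: Bystander: white porcelain cup, 58 mm high, 68 mm across; origin under its middle. Stands on its saucer in front of the trivet, on the right (-y) of the tray's path.
- saucer: Bystander: white porcelain saucer, 140 mm across, 11 mm high; origin under its middle.
- jar: Bystander: glass storage jar with a clip lid, 140 mm high, 96 mm across; origin under its middle. Stands on the left (+y side) of the extractor, farther back than the moka pot.
- sugar: Bystander: white sugar pot with a steel lid, 85 mm high, 60 mm across; origin under its middle. Stands in front of the extractor, to the left (+y) of the tray's path.
- trivet: Bystander: slatted beechwood trivet, 170 x 160 x 18 mm, lying flat on the right (-y side) of the extractor; origin under its middle.

How it is judged (in metres and radians):
On the way, in this order (a step that is already met when the one before it is completed fails the run):
1. the tray is pulled out to its stop (within 8 mm) (value of joint tray above 0.122 m), for 0.2 s.
2. the release button is pressed in by the fingers with the intake still collapsed (value of joint button above 0.004 m and contact force between the fingers and head above 2 N and z of head in the frame of intake_foot below 0.113 m), for 0.1 s.
3. the intake is pulled up to its second stop (within 8 mm) (z of head in the frame of intake_foot above 0.215 m), for 0.2 s.
At the end, for the whole second after the job is handed in: The fingers hold the intake's head still (touching it with over 5 N, under 20 mm/s), its origin over 215 mm above its foot (within 8 mm of the second stop at 223 mm), and the tray is over 120 mm out (stop at 130 mm). Only the fingers keep the head up: its spring and weight pull it down (value of joint tray above 0.12 m and z of head in the frame of intake_foot above 0.215 m and contact force between the fingers and head above 5 N and linear speed of head below 0.02 m/s); the arm keeps its last pose, push and grip.
It fails at once if a bystander is pushed more than 30 mm away (distance of any of moka, cup, saucer, jar, sugar, trivet from where it was at the start of the episode above 0.03 m).
It fails at once if the moka pot, cup, jar or sugar pot is knocked over (angle between any of moka, cup, jar, sugar's own z axis and vertical above 0.5 rad).
It also fails if it takes over 45 s, if anything falls off the work surface, if the arm or the gripper's body presses on something with over 40 N, if the wrist force passes 120 N, or if a joint passes its speed limit or range.

## Working session

There is one attempt and no reset: what is moved stays moved. The work goes in short steps, Python scripts to look and compute and a tool call to move; the robot and the scene stay as the last step left them, time stands still between calls to the robot, and variables do not carry over. Pictures are saved under pics/ and viewed, at most 10 in all, crops included, and the job is handed in when it is done.

Besides the shell and the picture viewer there is one more tool, called after "Call:" by a JSON object that holds its "api" and its "payload". step_arm: Moves the arm, as the interface text tells. Its arguments: {"type":"object","properties":{"commands":{"type":"string"},"newtons":{"type":"number"}},"required":["commands"]}

```bash
ls; mkdir -p pics
cat > h.py <<'E'
from rig import *
import numpy as np, cv2
from scipy.spatial.transform import Rotation as R
def ray(cam,uv,m=None):
    m=m or camera_model(cam); K=np.array(m["mtx"]);Rt=np.array(m["rotation"])
    d=Rt@np.linalg.inv(K)@[uv[0],uv[1],1.]
    return np.array(m["eye"],float),d/np.linalg.norm(d)
def atz(cam,uv,z,m=None):
    e,d=ray(cam,uv,m); return e+d*(z-e[2])/d[2]
def proj(cam,p,m=None):
    m=m or camera_model(cam); q=np.array(m["mtx"])@(np.array(m["rotation"]).T@(np.array(p)-m["eye"])); return q[:2]/q[2]
def tri(l):
    A=np.zeros((3,3));b=np.zeros(3)
    for e,d in l:
        P=np.eye(3)-np.outer(d,d);A+=P;b+=P@e
    return np.linalg.solve(A,b)
E
python3 - <<'E'
from h import *
np.set_printoptions(precision=1,suppress=True)
s=sense();print(s)
for c in ["side","top"]:
    im=capture(c);cv2.imwrite(f"pics/{c}0.png",im[...,::-1])
    m=camera_model(c);print(c,m["eye"],np.array(m["rotation"]).tolist())
    for l in ["extractor","tray_handle","intake_foot","head","moka","cup","sugar"]:
        r=spot_point(c,l)[:2];print(l,[(np.round(x["xy"],1),round(x["score"],2)) for x in r])
        z={"tray_handle":118,"intake_foot":12,"head":115}.get(l,0)
        if r: print("   ",atz(c,r[0]["xy"],z))
E
```

```text
pics
{'time_s': 0.0, 'joints': array([ 1. ,  0.3,  1.5,  0. ,  1.3, -0.2]), 'dq': array([ 0., -0., -0.,  0., -0.,  0.]), 'tau': array([  0. , -41.2, -26. ,  -0. ,   0. ,  -0. ]), 'eef_pos': array([169.4, 496.7, 247.7]), 'ee_rot': array([-0. ,  0.2,  1. , -0. ]), 'force': array([ 0.4, -0.6,  0.8]), 'wrist_torque': array([-0.,  0.,  0.]), 'grip_force': 0.0, 'grip_width': 1.0036233878950362}
side [ 941.4   43.5 1231.5] [-0.10067478976339933, 0.6967914376606035, 0.7019791120230151, -0.1075713967202439]
extractor [(array([272.2, 257.9]), 0.59)]Traceback (most recent call last):
  File "<stdin>", line 10, in <module>
  File "h.py", line 9, in atz
    e,d=ray(cam,uv,m); return e+d*(z-e[2])/d[2]
        ~~~^^^^^^^^^^
  File "h.py", line 6, in ray
    d=Rt@np.linalg.inv(K)@[uv[0],uv[1],1.]
      ~~^~~~~~~~~~~~~~~~~
ValueError: matmul: Input operand 1 has a mismatch in its core dimension 0, with gufunc signature (n?,k),(k,m?)->(n?,m?) (size 3 is different from 4)
```

```bash
sed -i 's/np.array(m\["rotation"\])/RM(m)/g' h.py
cat >> h.py <<'E'
def RM(m):
    return R.from_quat(m["rotation"],scalar_first=True).as_matrix()
E
python3 - <<'E'
from h import *
np.set_printoptions(precision=1,suppress=True)
P={}
for c in ["side","top"]:
    im=capture(c);cv2.imwrite(f"pics/{c}0.png",im[...,::-1])
    m=camera_model(c);print(c,m["eye"],RM(m)[:,2])
    for l in ["extractor","tray_handle","intake_foot","head","moka","cup","sugar"]:
        r=spot_point(c,l)[:2];print(l,[(np.round(x["xy"],1),round(x["score"],2)) for x in r])
        z={"tray_handle":118,"intake_foot":12,"head":115}.get(l,0)
        if r: print("   ",atz(c,r[0]["xy"],z)); P.setdefault(l,[]).append(ray(c,r[0]["xy"]))
for l in P:
    if len(P[l])==2: print(l,tri(P[l]))
cv2.imwrite("pics/st.png",cv2.resize(np.hstack([cv2.imread("pics/side0.png"),cv2.imread("pics/top0.png")]),(800,300),interpolation=cv2.INTER_AREA))
E
```

```text
side [ 941.4   43.5 1231.5] [-0.3 -0.  -1. ]
extractor [(array([274.3, 258.9]), 0.79)]
    [727.6 -14.3   0. ]
tray_handle [(array([269.3, 195.9]), 0.64)]
    [559.5 -27.3 118. ]
intake_foot []
head []
moka []
cup [(array([169.1, 168.5]), 0.95)]
    [ 423.4 -374.8    0. ]
sugar [(array([329.7, 202.8]), 0.63)]
    [541.7 163.2   0. ]
top [ 364.6   23.2 1260.5] [ 0.2  0.  -1. ]
extractor [(array([294.9, 177.1]), 0.69)]
    [724.8 -20.7   0. ]
tray_handle [(array([297.2, 223.5]), 0.68)]
    [554.4 -18.2 118. ]
intake_foot [(array([295. , 192.2]), 0.9)]
    [672.1 -18.8  12. ]
head []
moka [(array([147.7, 256.5]), 0.58)]
    [484.6 444.1   0. ]
cup [(array([412.6, 262.1]), 0.88)]
    [ 443.3 -371.8    0. ]
sugar [(array([292. , 223.2]), 0.75), (array([237.8, 237.9]), 0.57)]
    [575.5  -6.3   0. ]
extractor [726.6 -17.8  -6.5]
tray_handle [556.2 -23.2 108.9]
cup [ 440.8 -359.9   41.1]
sugar [570.2  73.1 144. ]
```

View pics/top0.png

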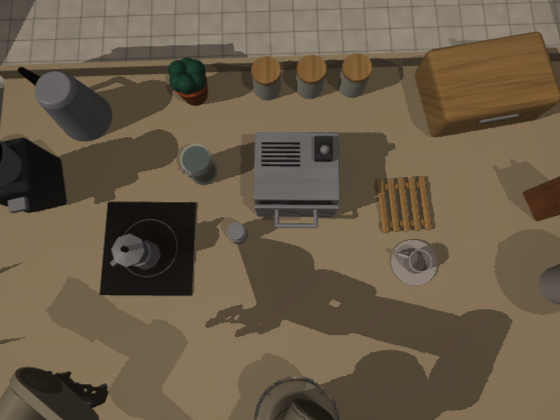

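View pics/side0.png

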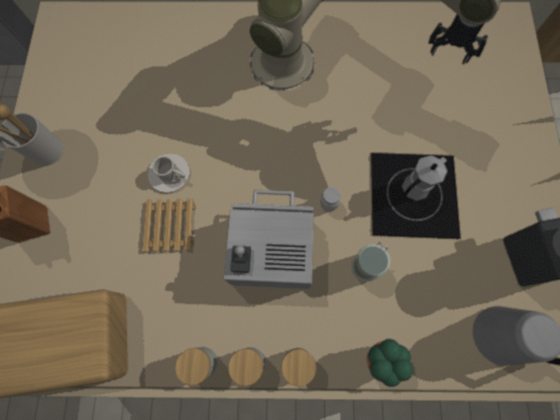

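```bash
cat >> h.py <<'E'
def plan(p,yaw):
    "tool down, tool y axis at angle yaw (mod pi) in world; prints shift cm + rotvec"
    s=sense();T=R.from_quat(s["ee_rot"],scalar_first=True)
    best=None
    for k in (0,np.pi):
        y=np.array([np.cos(yaw+k),np.sin(yaw+k),0]);z=np.array([0,0,-1.]);x=np.cross(y,z)
        rv=(T.inv()*R.from_matrix(np.c_[x,y,z])).as_rotvec()
        print("joint6",s["joints"][5].round(2),"cm",(T.inv().apply(np.array(p)-s["eef_pos"])/10).round(2),"rot",rv.round(3))
E
python3 - <<'E'
from h import *
np.set_printoptions(precision=1,suppress=True)
for c in ["top"]:
    print([atz(c,q,118) for q in [(276,226),(317,227)]])
    print("roof",[atz(c,q,152) for q in [(255,133),(338,134),(254,206),(337,213)]])
    print("sugar top",atz(c,(237,229),85))
for q in [(225,282),(311,286),(230,206),(314,207)]: print(atz("side",q,152))
print([atz("side",q,118) for q in [(253,192),(293,193)]])
plan((540,-22,300),0)
m=camera_model("wrist");s=sense();print(m["eye"]-s["eef_pos"],RM(m),R.from_quat(s["ee_rot"],scalar_first=True).as_matrix())
E
```

```text
[array([549. ,  42.1, 118. ]), array([542.6, -73.9, 118. ])]
roof [array([816.7,  94.8, 152. ]), array([ 805.7, -143.8,  152. ]), array([601.7, 101.3, 152. ]), array([ 574.8, -128.1,  152. ])]
sugar top [549.  156.8  85. ]
[ 817.9 -139.4  152. ]
[826.8  93.1 152. ]
[ 602.4 -137.   152. ]
[603.9 103.4 152. ]
[array([547.5, -76.3, 118. ]), array([550. ,  43.1, 118. ])]
joint6 -0.22 cm [-51.8 -37.1  -5.2] rot [ 0.  -0.   1.2]
joint6 -0.22 cm [-51.8 -37.1  -5.2] rot [ 0.   0.  -1.9]
[-74.5  25.3 126. ] [[ 0.3  0.9  0.3]
 [ 0.9 -0.3 -0.1]
 [-0.   0.3 -1. ]] [[-0.9  0.3  0. ]
 [ 0.3  0.9  0. ]
 [-0.   0.  -1. ]]
```

Call:
{"api": "step_arm", "payload": {"commands": "0.31 -51.8 -37.1 -5.2 0 0 1.2;0.31 -51.8 -37.1 -5.2 0 0 1.2;0.31 -51.8 -37.1 -5.2 0 0 1.2;0.31 -51.8 -37.1 -5.2 0 0 1.2;0.31 -51.8 -37.1 -5.2 0 0 1.2;0.31 -51.8 -37.1 -5.2 0 0 1.2;0.31 -51.8 -37.1 -5.2 0 0 1.2;0.31 -51.8 -37.1 -5.2 0 0 1.2;0.31 -51.8 -37.1 -5.2 0 0 1.2;0.31 -51.8 -37.1 -5.2 0 0 1.2;0.31 -51.8 -37.1 -5.2 0 0 1.2;0.31 -51.8 -37.1 -5.2 0 0 1.2;0.31 -51.8 -37.1 -5.2 0 0 1.2;0.31 -51.8 -37.1 -5.2 0 0 1.2;0.31 -51.8 -37.1 -5.2 0 0 1.2;0.31 -51.8 -37.1 -5.2 0 0 1.2;0.31 -51.8 -37.1 -5.2 0 0 1.2;0.31 -51.8 -37.1 -5.2 0 0 1.2;0.31 -51.8 -37.1 -5.2 0 0 1.2;0.31 -51.8 -37.1 -5.2 0 0 1.2"}}

```text
time_s: 2.57
eef_pos: [539.5, -20.4, 300.5]
ee_rot: [0.0, 0.692, 0.722, 0.0]
force: [0.2, -0.4, 0.0]
grip_width: 0.31
grip_force: 0.0
```

Run:
```python
from h import *
np.set_printoptions(precision=1,suppress=True)
m=camera_model("wrist");im=capture("wrist");cv2.imwrite("pics/w1.png",im[...,::-1])
s=sense();print(s["eef_pos"],s["grip_width"],s["joints"],m["eye"])
r=spot_point("wrist","tray_handle")
for x in r[:2]: print(x["xy"],x["score"],atz("wrist",x["xy"],118,m))
r=trace("wrist","tray_handle")
if r: 
  print(r[0]["rect"],r[0]["score"])
```

```text
[539.5 -20.4 300.6] 0.30525846201179707 [-0.3  0.3  1.4  0.   1.5 -0.3] [535.5  57.7 426.5]
[286.8, 187.4] 0.84 [550.  -19.7 118. ]
[329.9, 160.0, 108.5, 218.2] 0.87
```

View pics/w1.png

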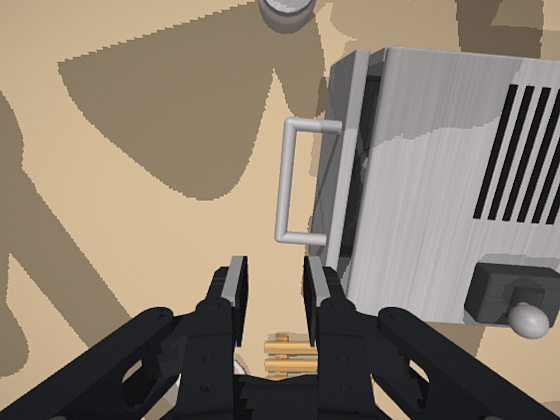

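Run:
```python
from h import *
np.set_printoptions(precision=1,suppress=True)
a,b=[atz("wrist",q,120) for q in [(291,122),(281,240)]]
print(a,b,np.linalg.norm(a-b)); d=a-b; yb=np.arctan2(d[1],d[0]); print("tray yaw",yb-np.pi/2)
c=(a+b)/2
for z in (170,120): plan((c[0],c[1],z),yb-np.pi/2)
for q in [(360,50),(330,268)]: print(atz("wrist",q,138))
```

```text
[550.7  40.7 120. ] [547.3 -73.8 120. ] 114.46115682257744
tray yaw -0.029553176688706273
joint6 -0.3 cm [ 0.4  0.9 13.1] rot [0.  0.  0.1]
joint6 -0.3 cm [ 0.4  0.9 13.1] rot [-0.   0.  -3.1]
joint6 -0.3 cm [ 0.4  0.9 18.1] rot [0.  0.  0.1]
joint6 -0.3 cm [ 0.4  0.9 18.1] rot [-0.   0.  -3.1]
[601.1  99.1 138. ]
[595.3 -93.3 138. ]
```

Call:
{"api": "step_arm", "payload": {"commands": "0.31 0.4 0.9 4 0 0 0.072;0.31 0.4 0.9 8 0 0 0.072;0.31 0.4 0.9 12 0 0 0.072;0.31 0.4 0.9 15 0 0 0.072;0.31 0.4 0.9 17 0 0 0.072;0.31 0.4 0.9 18.2 0 0 0.072;0.31 0.4 0.9 18.2 0 0 0.072;0 0.4 0.9 18.2 0 0 0.072;0 0.4 0.9 18.2 0 0 0.072;0 0.4 0.9 18.2 0 0 0.072;0 0.4 0.9 18.2 0 0 0.072", "newtons": 40}}

```text
time_s: 3.63
eef_pos: [548.9, -16.9, 119.0]
ee_rot: [0.0, 0.718, 0.696, 0.0]
force: [-1.0, 2.1, -1.0]
grip_width: 0.121
grip_force: 39.2
```

Call:
{"api": "step_arm", "payload": {"commands": "0 0 -0.8 0 0 0 0;0 0 -2 0 0 0 0;0 0 -3.5 0 0 0 0;0 0 -5 0 0 0 0;0 0 -6.5 0 0 0 0;0 0 -8 0 0 0 0;0 0 -9.5 0 0 0 0;0 0 -10.5 0 0 0 0;0 0 -11 0 0 0 0;0 0 -11 0 0 0 0"}}

```text
time_s: 4.47
eef_pos: [438.1, -12.8, 119.0]
ee_rot: [-0.0, 0.718, 0.696, 0.001]
force: [-3.6, 8.3, 1.4]
grip_width: 0.12
grip_force: 40.7
```

Call:
{"api": "step_arm", "payload": {"commands": "0 0 -0.4 0 0 0 0;0 0 -0.8 0 0 0 0;0 0 -1.2 0 0 0 0;0 0 -1.6 0 0 0 0;0 0 -1.6 0 0 0 0"}}

```text
time_s: 4.88
eef_pos: [428.1, -12.7, 119.3]
ee_rot: [0.005, 0.718, 0.695, 0.006]
force: [34.1, 15.6, -28.8]
grip_width: 0.122
grip_force: 39.4
```

Call:
{"api": "step_arm", "payload": {"commands": "0 0 0.5 0 0 0 0;0 0 0.5 0 0 0 0;0 0 0.5 0 0 0 0;0.31 0 0.5 0 0 0 0;0.31 0 0.5 0 0 0 0;0.31 0 0.5 0 0 0 0;0.31 0 0.5 -2 0 0 0;0.4 0 0.5 -5 0 0 0;0.7 0 0.5 -9 0 0 -0.1;0.9 0 3 -13 0 0 -0.22;0.9 0 6 -17 0 0 -0.34;0.9 0 9 -17 0 0 -0.46;0.9 0 12 -17 0 0 -0.58;0.9 0 12 -17 0 0 -0.7;0.9 0 12 -17 0 0 -0.82;0.9 0 12 -17 0 0 -0.94;0.9 0 12 -17 0 0 -1.06;0.9 0 12 -17 0 0 -1.18;0.9 0 12 -17 0 0 -1.3;0.9 0 12 -17 0 0 -1.4"}}

```text
time_s: 6.55
eef_pos: [542.8, -17.2, 288.6]
ee_rot: [0.0, 0.097, 0.995, -0.0]
force: [0.2, 0.0, 0.0]
grip_width: 0.9
grip_force: 0.0
```

Call:
{"api": "step_arm", "payload": {"commands": "0.9 0 0 0 0 0 -0.12;0.9 0 0 0 0 0 -0.17;0.9 0 0 0 0 0 -0.17"}}

```text
time_s: 6.8
eef_pos: [542.8, -17.2, 288.5]
ee_rot: [0.0, 0.015, 1.0, -0.0]
force: [0.2, -0.1, -0.3]
grip_width: 0.902
grip_force: 0.0
```

Run:
```python
from h import *
np.set_printoptions(precision=2,suppress=True)
m=camera_model("wrist");im=capture("wrist");cv2.imwrite("pics/w2.png",im[...,::-1])
s=sense();print(s["eef_pos"],s["grip_width"],s["joints"],s["force"])
for l,z in [("head",115),("intake_foot",12),("button",115),("tray_handle",118)]:
    for x in spot_point("wrist",l)[:1] if l!="button" else search_frame("wrist",l)[:2]: 
        q=x.get("xy") or x["rect"]; print(l,q,x["score"],atz("wrist",q[:2],z,m))
capture("top")
for x in spot_point("top","tray_handle")[:1]+spot_point("top","head")[:1]: print(x["xy"],x["score"],atz("top",x["xy"],117))
```

```text
[542.8  -17.14 288.52] 0.8999949678162054 [-0.25  0.33  1.37 -0.    1.44 -1.79] [-0.53 -0.64 -0.03]
head [279.6, 198.8] 0.67 [551.03 -13.29 115.  ]
button [296.1, 191.1, 17.3, 26.8] 0.72 [544.02   2.23 115.  ]
tray_handle [279.0, 57.6] 0.56 [430.11 -10.77 118.  ]
[294.0, 223.7] 0.58 [554.27  -9.17 117.  ]
```

View pics/w2.png

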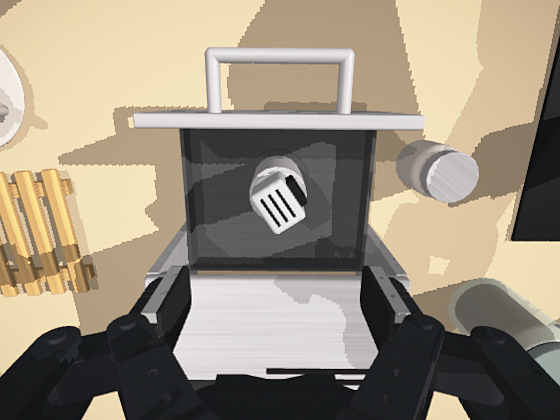

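Run:
```python
import cv2
im=cv2.imread("pics/w2.png")[140:250,225:335]
cv2.imwrite("pics/w2c.png",cv2.resize(im,(550,550),interpolation=cv2.INTER_CUBIC))
```

```text
(no output)
```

View pics/w2c.png

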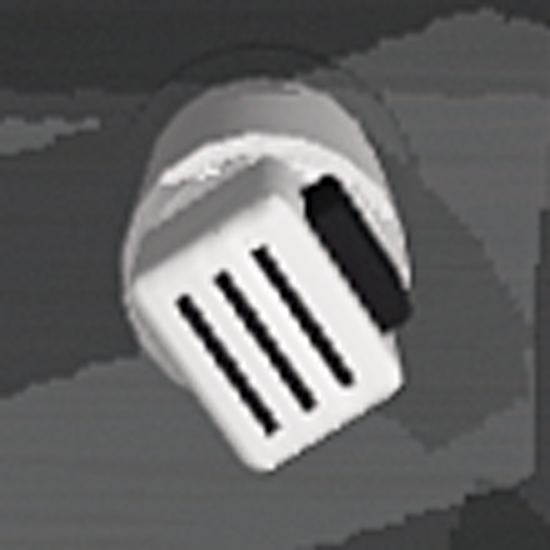

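Run:
```python
from h import *
np.set_printoptions(precision=3,suppress=True)
f=lambda q:atz("wrist",(225+q[0]/5,140+q[1]/5),135)
A,B,C,D=[f(q) for q in [(135,285),(275,195),(405,380),(262,470)]]
print(A,B,C,D,"len",np.linalg.norm(B-A),np.linalg.norm(C-B))
c=(A+B+C+D)/4;print("c",c)
for p,q in [(A,D),(B,C),(f((185,300)),f((270,432))),(f((262,250)),f((347,385)))]:
    d=q-p;print("head x angle",np.arctan2(d[1],d[0]))
for p,q in [(A,B),(D,C)]:
    d=q-p;print("y angle-90",np.arctan2(d[1],d[0])-np.pi/2)
s=sense();T=R.from_quat(s["ee_rot"],scalar_first=True).as_matrix();print(T)
```

```text
[542.747 -37.149 135.   ] [527.486 -12.32  135.   ] [561.747   9.851 135.   ] [578.157 -16.032 135.   ] len 29.144405428615997 40.80925603467243
c [552.534 -13.913 135.   ]
head x angle 0.5377365485156996
head x angle 0.5743464742384767
head x angle 0.5135497336394274
head x angle 0.5180275192069076
y angle-90 0.5511001388328292
y angle-90 0.5650332021923932
[[-1.     0.031  0.   ]
 [ 0.031  1.    -0.   ]
 [-0.    -0.    -1.   ]]
```

Call:
{"api": "step_arm", "payload": {"commands": "0.75 -0.9 0.3 2 0 0 -0.12;0.75 -0.9 0.3 5 0 0 -0.24;0.75 -0.9 0.3 8 0 0 -0.36;0.75 -0.9 0.3 11 0 0 -0.48;0.75 -0.9 0.3 12 0 0 -0.57;0.75 -0.9 0.3 13 0 0 -0.57;0.75 -0.9 0.3 14 0 0 -0.57;0.75 -0.9 0.3 14 0 0 -0.57"}}

```text
time_s: 7.87
eef_pos: [551.5, -14.1, 146.9]
ee_rot: [-0.001, -0.265, 0.964, 0.0]
force: [-0.1, 0.3, -0.3]
grip_width: 0.751
grip_force: 0.0
```

Run:
```python
from h import *
np.set_printoptions(precision=2,suppress=True)
im=capture("wrist");cv2.imwrite("pics/w3.png",im[...,::-1])
s=sense();print(s["eef_pos"],s["grip_width"],s["force"]); T=R.from_quat(s["ee_rot"],scalar_first=True).as_matrix();print(T[:,1])
for dy in (-17,17): # head top corners expected
  for dx in (-22,22):
    c,sn=np.cos(.54),np.sin(.54);print(proj("wrist",(552.5+dx*c-dy*sn,-15+dx*sn+dy*c,135)))
```

```text
[551.88 -14.24 148.1 ] 0.7487333052234448 [-0.42 -0.26  0.09]
[-0.51  0.86  0.  ]
[234.23 233.91]
[237.86 317.28]
[309.78 233.7 ]
[307.22 317.1 ]
```

View pics/w3.png

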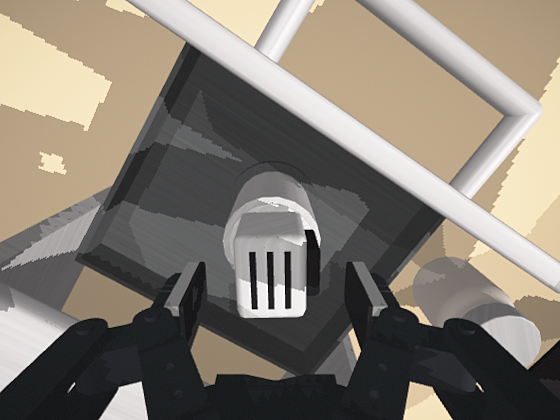

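The head's top (corners about (233,235) to (305,318)) sits centred and square between the fingers, with the button at (313,258). I'll go down and close.

Call:
{"api": "step_arm", "payload": {"commands": "0.75 0 0 1 0 0 0;0.75 0 0 2 0 0 0;0.75 0 0 2.8 0 0 0;0.75 0 0 3.2 0 0 0;0.75 0 0 3.2 0 0 0;0.6 0 0 3.2 0 0 0;0.5 0 0 3.2 0 0 0;0.3 0 0 3.2 0 0 0;0.2 0 0 3.2 0 0 0;0.2 0 0 3.2 0 0 0;0.2 0 0 3.2 0 0 0;0.2 0 0 3.2 0 0 0", "newtons": 70}}

```text
time_s: 8.92
eef_pos: [552.6, -15.2, 117.5]
ee_rot: [0.001, -0.266, 0.964, -0.001]
force: [-0.7, -5.4, 5.1]
grip_width: 0.39
grip_force: 70.0
```

Call:
{"api": "step_arm", "payload": {"commands": "0.2 0 0 -0.4 0 0 0;0.2 0 0 -1.2 0 0 0;0.2 0 0 -2 0 0 0;0.2 0 0 -2.8 0 0 0;0.2 0 0 -3.6 0 0 0;0.2 0 0 -4.4 0 0 0;0.2 0 0 -5.2 0 0 0;0.2 0 0 -6 0 0 0;0.2 0 0 -6.8 0 0 0;0.2 0 0 -7.6 0 0 0;0.2 0 0 -8.4 0 0 0;0.2 0 0 -9.2 0 0 0;0.2 0 0 -10 0 0 0;0.2 0 0 -10.8 0 0 0;0.2 0 0 -11.2 0 0 0;0.2 0 0 -11.2 0 0 0"}}

```text
time_s: 10.25
eef_pos: [552.0, -14.7, 228.3]
ee_rot: [0.0, -0.266, 0.964, -0.0]
force: [3.3, -4.9, -8.3]
grip_width: 0.389
grip_force: 71.1
```

Call:
{"api": "step_arm", "payload": {"commands": "0.2 0 0 -0.3 0 0 0;0.2 0 0 -0.6 0 0 0;0.2 0 0 -0.8 0 0 0;0.2 0 0 -0.9 0 0 0;0.2 0 0 -0.9 0 0 0;0.2 0 0 -0.9 0 0 0;0.2 0 0 -0.9 0 0 0"}}

```text
time_s: 10.83
eef_pos: [552.0, -14.7, 236.4]
ee_rot: [-0.0, -0.266, 0.964, -0.0]
force: [3.9, -4.9, -9.5]
grip_width: 0.397
grip_force: 71.0
```

Run:
```python
from h import *
np.set_printoptions(precision=2,suppress=True)
for c in ("wrist","side"):
    im=capture(c);cv2.imwrite(f"pics/{c}4.png",im[...,::-1])
    x=spot_point(c,"head")[:1]+spot_point(c,"tray_handle")[:1];print(c,x)
s=sense();print(s["eef_pos"],s["grip_width"],s["force"],proj("side",(552,-15,255)))
```

```text
wrist [{'xy': [272.4, 287.7], 'score': 0.68}, {'xy': [371.2, 63.3], 'score': 0.71}]
side [{'xy': [270.1, 178.8], 'score': 0.67}]
[551.94 -14.73 236.39] 0.39455160974627257 [  3.86  -4.21 -10.13] [271.13 176.44]
```

View pics/wrist4.png

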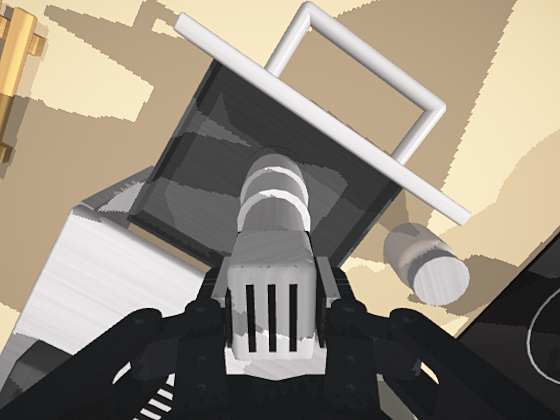

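The tubes show telescoped out below the gripped head at (272,305), and the tray is still out. I'll nudge up until I feel the hard stop.

Call:
{"api": "step_arm", "payload": {"commands": "0.2 0 0 -0.2 0 0 0;0.2 0 0 -0.3 0 0 0;0.2 0 0 -0.3 0 0 0;0.2 0 0 -0.3 0 0 0;0.2 0 0 -0.3 0 0 0"}}

```text
time_s: 11.55
eef_pos: [551.7, -14.7, 238.1]
ee_rot: [-0.001, -0.266, 0.964, 0.0]
force: [5.5, -5.1, -17.1]
grip_width: 0.392
grip_force: 72.3
```

```bash
python3 -c "
from h import *
print(finish_job())"
```

```text
the job is handed in; nothing more can be done
None
```

I pulled the tray out to its stop, pinched the button and pulled the intake head up to its second stop. The arm was still holding it there when I handed the job in at about 11.6 s; the interface gave no verdict.

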